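# Close the specimen carton and poise the hand printer over its print panel

## Robot

A 6-joint arm with a two-finger parallel gripper is mounted at the origin on the work surface. World frame = base frame: x ahead of the robot, y to its left, z up, the work surface at z = 0. Lengths are in mm, angles in rad, forces in N, time in s.
With the tool pointing down it reaches from about 250 to 850 mm from the base axis. Payload 12.5 kg.
Tool frame: the origin (TCP) lies on the centre line of the jaws, within the pads' length; the fingertips stand 17 mm ahead of it and the grasp point (between the pads) lies 2 mm behind it (bot.nose_length is the distance from the TCP to the fingertips, in mm); z points along the fingers, y is the line along which they close (so a half turn about z gives the same grasp; the last joint's range is limited). The gripper opens to 93 mm and grips with 3 to 60 N. Pads are 15 mm wide; open, the fingers measure 128 mm over their backs; the gripper's body (75 mm by 188 mm) begins 65 mm behind the grasp point.
Start: joints at [1.076, 0.351, 1.652, -0, 1.139, -0.085], TCP at [219.102, 504.459, 235.633] pointing down, gripper open.
Joint ranges: [-2.75, 2.75], [-0.79, 2.1], [0.01, 2.65], [-1.57, 4.71], [0.07, 3.14], [-2.87, 2.87]. Speed limits (rad/s): [2.22, 2.22, 2.79, 3.14, 3.14, 3.14].

## Interface

Orientations are given as [roll, pitch, yaw] about the fixed x, y, z axes, in that order (R = Rz(yaw) Ry(pitch) Rx(roll)).
In Python, from cell import bot gives the robot as it stands.
- The arm moves only by the shell command python3 -m creep 'ROWS'. ROWS is JSON, a list that holds one entry, the list of rows, each a list of 7 numbers: the turn, a rotation vector about the tool's x, y, z in degrees, then the shift along the tool's x, y, z in m, then the opening, from 0 (shut) to 1 (fully open). In form: [[[ax, ay, az, tx, ty, tz, jaw], ...]]. A call has 1 to 20 rows; each row is the pose to reach, as a shift and turn from the pose commanded when the call began, along the tool's axes at that moment; what a row does not reach only later rows make up. A row lasts 1/12 s, in which the tool goes at most 41.7 mm and 7.16 degrees, less where a joint would pass 70% of its speed; a pose out of reach is approached as far as the arm can. A call with a gripper value outside its range is refused whole. The fingers move at their own pace and stop on an object; the grip force is fixed at half the most. Time passes only in rows, so rows that repeat a pose let the fingers close. It gives the time, the measured TCP pose, the force, the opening and the grip force at its end, in the units of the state.
- bot.observe(): the state, without advancing time (a new reading comes with each control period).
- bot.get_image(name): name is "scene" or "side" or "wrist"; returns the picture (480x640x3 uint8, red, green, blue); there is no depth.
- bot.camera_info(name): a dict with "vertical_fov" (degrees; the focal length in pixels is half the picture's height over the tangent of half this angle, whatever the lens; pixels are square), "cx", "cy" (the principal point, pixels), "R" (3x3) and "t" (3): a world point X has camera coordinates R X + t; the wrist camera has in their place "hand_eye" (4x4, takes a point from camera to tool coordinates, whose origin is the TCP and whose axes are the flange's). Camera axes: x right, y down, z forward; pixel columns grow to the right and rows downward; lengths in mm; the calibration is good to about 2 mm. A picture is of the moment at which its call begins: read the wrist's pose just before it. camera_info takes no time and is no camera call.
- bot.job_done(): hands the job in; it is judged then, once.
The state is a dict: "clock": time; "joint_positions": joint angles; "dq": joint speeds; "tau": joint torques, N m; "tcp_pos": TCP position; "orientation": TCP orientation; "ft_force": force on the tool from outside, world axes, zero at the start; "torque": the same for the moment, N m; "finger_gap": finger opening in mm; "finger_force": force on a finger pad.
Only numpy, scipy, OpenCV 4.12 (cv2) and the standard library are available. Lean on these libraries where they do the work, as an engineer would, in place of code of your own. Each camera call takes 0.05 s, during which the arm holds its last target. There are 200 camera calls.

## Task

Close the carton: fold down the short plain flap first, then the long flap with the white panel on top of it, both fully flat. Then take the orange hand printer out of its dock by its black grip, carry it over the row of mineral specimens, and finish still holding it, level and motionless, about 1 cm above the white panel, centred on it and with its long side along the panel's long side, ready to print. The program ends while holding it there: never let the printer touch the carton, do not put it down or let go, and leave everything else on the table undisturbed.

Things in the scene. Friction and masses are not known exactly. Their poses are not given: they have to be found in the camera images.
- carton: brown cardboard box packed with stone, too heavy to move; 200 mm along its x, 150 mm along its y, walls 90 mm high; origin under its centre. Inner flaps at its two x ends are already folded in. The short outer flap is hinged along its -y top edge, the long outer flap along its +y top edge; the carton may stand on either side of the rack and be turned up to 0.3 rad
- flap_short (a joint): angle of the short plain flap (196 mm along the hinge, 86 mm from hinge to free edge, 4 mm thick), rad: 0 = folded flat over the box, 1.57 = standing upright, more = leaning outwards (stop at 2.2). The crease is stiff: about 0.05 N m (0.7 N near the free edge) turns it and it stays where it is left; a hard stop at 0
- flap_long (a joint): angle of the long flap with the white panel (196 mm along the hinge, 132 mm from hinge to free edge, 4 mm thick), rad: 0 = folded flat on top of the short flap, 1.57 = upright, more = leaning outwards (stop at 2.2). Same stiff crease that stays where it is left; a hard stop at 0
- short_hinge (a point): middle of the short flap's hinge edge, on the flap's outer face (4 mm off the hinge axis); x along the hinge; 94 mm above the table when flat. y points from hinge to free edge, z out of the outer face (up when flat)
- short_edge (a point): middle of the short flap's free edge, on its outer face; axes as short_hinge
- long_hinge (a point): middle of the long flap's hinge edge, on the flap's outer face (4 mm off the hinge axis); x along the hinge; 98.5 mm above the table when flat. -y points from hinge to free edge, z out of the outer face (up when flat)
- long_edge (a point): middle of the long flap's free edge, on its outer face; axes as long_hinge
- print_panel (a point): centre of the white panel with black outline (120 x 60 mm, long side along x) on the long flap's outer face, 75 mm from its hinge; z out of the face: up when the flap is flat, when it lies above the middle of the carton, 99 mm above the table
- printer: hand-held marking printer, about 0.4 kg: orange body 110 (x) x 50 (y) x 45 mm high, on it a black upright grip 88 (x) x 30 (y) mm from 45 to 95 mm above the underside; origin at the centre of the underside (the print face). Loose; pinch the grip across its y from above. It stands in the dock
- dock: shallow grey open tray 126 (x) x 66 (y) x 18 mm, walls 4 mm, fixed to the table on the other side of the rack from the carton; the printer sits in it with 4 mm of play all round, lying along the dock's x; origin under its centre
- rack: low plywood rack fixed to the table between dock and carton, 280 (x) x 80 (y) x 55 mm high, bearing the three specimens, whose tops reach 140 mm above the table; origin under its centre
- smoky_quartz: mineral specimen on a 56 x 56 x 14 mm dark wooden foot, dark brown crystal, 85 mm tall, standing on the rack; origin under the foot's centre. Loose: leave it alone.
- milky_quartz: mineral specimen on a 56 x 56 x 14 mm dark wooden foot, pale grey crystal, 78 mm tall, standing on the rack; origin under the foot's centre. Loose: leave it alone.
- green_fluorite: mineral specimen on a 56 x 56 x 14 mm dark wooden foot, dull green crystal, 72 mm tall, standing on the rack; origin under the foot's centre. Loose: leave it alone.
- trowel: aluminium spatula, 210 mm long, lying flat, roughly crosswise, beyond the rack to its left; bystander
- putty_tub: white open tub, 100 mm wide, 85 mm tall, beyond the rack; bystander
- resin_jar: amber jar, 64 mm wide, 90 mm tall, beyond the rack; bystander
Things that resemble listed ones, but are neither listed nor needed, are in the scene too. There is more than one size of the printer; the one meant has the size given above.

How it is judged (in metres and radians):
On the way, in this order (a step that is already met when the one before it is completed fails the run):
1. the short flap is folded flat while the long flap is still open (value of joint flap_short below 0.1 rad and value of joint flap_long above 0.6 rad), for 0.1 s.
2. the long flap is folded flat on top of it (value of joint each of flap_short, flap_long below 0.1 rad), for 0.1 s.
3. the printer is lifted out of its dock, the carton staying shut (all of step 2 and height (world z) of printer above 0.06 m), for 0.1 s.
At the end, for the whole second after the job is handed in: Both flaps within 0.1 rad of flat; the printer held in the fingers, still, its underside 4 to 18 mm above the white panel, within 9 mm of its centre, long sides parallel within 0.12 rad, within 0.1 rad of upright, not touching the carton (all of step 2 and z of printer in the frame of print_panel between 0.004 and 0.018 m and horizontal distance between printer and print_panel below 0.009 m and angle between the x axis of printer and the x axis of print_panel, either way round below 0.12 rad and angle between printer's own z axis and vertical below 0.1 rad and contact force between the fingers and printer above 2 N and contact force between printer and carton below 0.05 N and linear speed of printer below 0.015 m/s and angular speed of printer below 0.1 rad/s); the arm keeps its last pose, push and grip.
It fails at once if the printer touches the carton (contact force between printer and carton above 0.5 N).
It fails at once if the long flap is folded down before the short one (value of joint flap_long below 0.5 rad and value of joint flap_short above 0.3 rad).
It fails at once if a specimen or another bystander is disturbed (moved 30 mm) (distance of any of smoky_quartz, milky_quartz, green_fluorite, trowel, putty_tub, resin_jar from where it was at the start of the episode above 0.03 m).
It fails at once if a specimen is knocked over (angle between any of smoky_quartz, milky_quartz, green_fluorite's own z axis and vertical above 0.5 rad).
It also fails if it takes over 72 s, if anything falls off the work surface, if the arm or the gripper's body presses on something with over 40 N, if the wrist force passes 120 N, or if a joint passes its speed limit or range.

## Working session

There is one attempt and no reset: what is moved stays moved. The work goes in short steps, Python scripts to look and compute and a shell command to move; the robot and the scene stay as the last step left them, time stands still between calls to the robot, and variables do not carry over. Pictures are saved under pics/ and viewed, at most 11 in all, crops included, and the job is handed in when it is done.

```bash
mkdir -p pics; ls; python3 - <<'E'
from cell import bot
import cv2
print(bot.observe())
for n in ("scene","side","wrist"):
    im=bot.get_image(n); cv2.imwrite(f"pics/{n}0.png",im[:,:,::-1])
    print(n,bot.camera_info(n))
E
```

```text
pics
{'clock': 0.0, 'joint_positions': array([ 1.07639498e+00,  3.51190616e-01,  1.65238010e+00,  1.06598250e-05,
        1.13908774e+00, -8.45797363e-02]), 'dq': array([ 5.11375800e-04,  9.60771781e-04,  8.79524300e-04, -2.05988397e-03,
       -1.73449466e-03,  4.64216634e-05]), 'tau': array([ 5.38629447e-04, -4.97324646e+01, -2.85254824e+01,  6.99299807e-02,
        2.57228315e-02, -8.99330530e-05]), 'tcp_pos': array([218.96623383, 504.2060891 , 235.14312152]), 'orientation': array([-3.14053148e+00, -9.96799807e-05,  2.73176653e+00]), 'ft_force': array([-0.78419102, -0.60382436,  0.81869519]), 'torque': array([ 0.00663704, -0.06858091, -0.01601201]), 'finger_force': 0.0, 'finger_gap': 92.96019698171851}
scene {'vertical_fov': 44.08377217824659, 'cx': 313.80459862430297, 'cy': 239.71221337836735, 'R': array([[-0.63481295,  0.77262202,  0.00823053],
       [ 0.40527978,  0.34202327, -0.84780209],
       [-0.65784559, -0.53486007, -0.53024888]]), 't': array([ 358.97764921, -176.54347716, 1472.08075471])}
side {'vertical_fov': 48.799166716101006, 'cx': 316.9090622201179, 'cy': 234.99133484787325, 'R': array([[-0.99671456, -0.08091157,  0.00366255],
       [-0.06293146,  0.74517352, -0.66389461],
       [ 0.05098751, -0.66194391, -0.74781718]]), 't': array([612.32002027,  86.68968249, 995.39188486])}
wrist {'vertical_fov': 59.33477350314592, 'cx': 320.9770416661281, 'cy': 234.85820211547235, 'hand_eye': array([[-5.47384423e-04, -9.68356223e-01, -2.49571486e-01,
         6.91140004e+01],
       [ 9.99999759e-01, -4.23363706e-04, -5.50613432e-04,
        -9.88387563e-01],
       [ 4.27530434e-04, -2.49571727e-01,  9.68356221e-01,
        -1.49392776e+02],
       [ 0.00000000e+00,  0.00000000e+00,  0.00000000e+00,
         1.00000000e+00]])}
```

View pics/scene0.png

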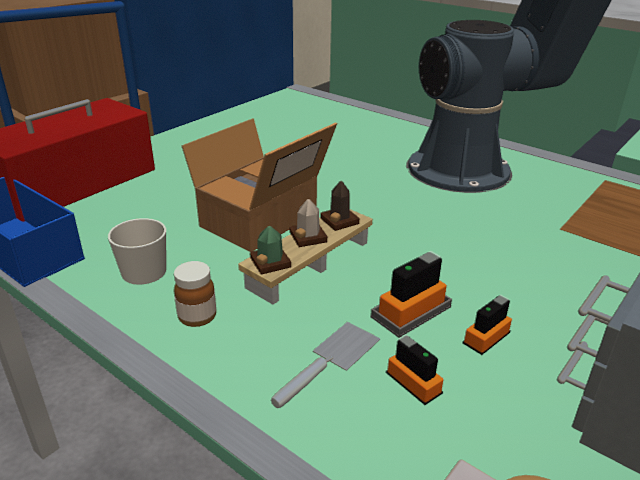

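View pics/side0.png

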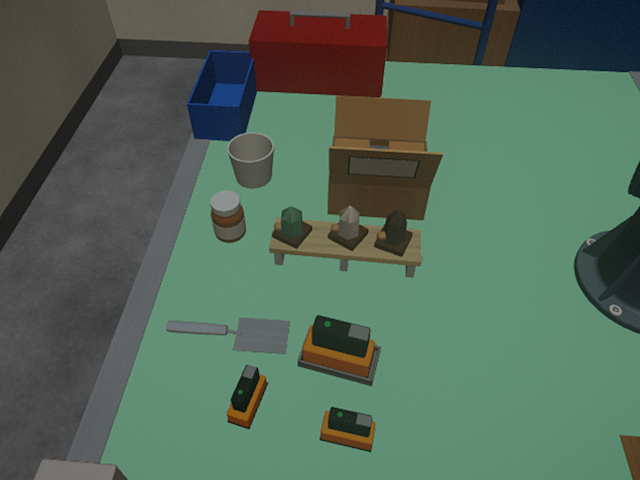

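The orange printers are in the scene view at (412,290), which sits in the grey tray, (488,322) small, and (415,370) small. In the side view they are at (340,345), (348,428) and (247,395). The one in the dock is the largest and fits the 110 mm size. The carton is at (265,190) in the scene view, with the long flap carrying the white panel on the rack side. I'll enlarge to confirm and measure.

```bash
python3 - <<'E'
import cv2,numpy as np
S=cv2.imread("pics/scene0.png");D=cv2.imread("pics/side0.png")
def crop(im,x,y,w,h,k): return cv2.resize(im[y:y+h,x:x+w],None,fx=k,fy=k,interpolation=cv2.INTER_CUBIC)
def two(a,b,n):
    H=max(a.shape[0],b.shape[0]);o=np.zeros((H,a.shape[1]+b.shape[1],3),np.uint8)
    o[:a.shape[0],:a.shape[1]]=a;o[:b.shape[0],a.shape[1]:]=b;cv2.imwrite(n,o)
two(crop(S,180,115,160,140,2.5),crop(D,320,90,130,140,3),"pics/carton.png")
two(crop(S,365,245,155,160,2.5),crop(D,225,310,160,145,2.5),"pics/prn.png")
E
```

```text
(no output)
```

View pics/carton.png

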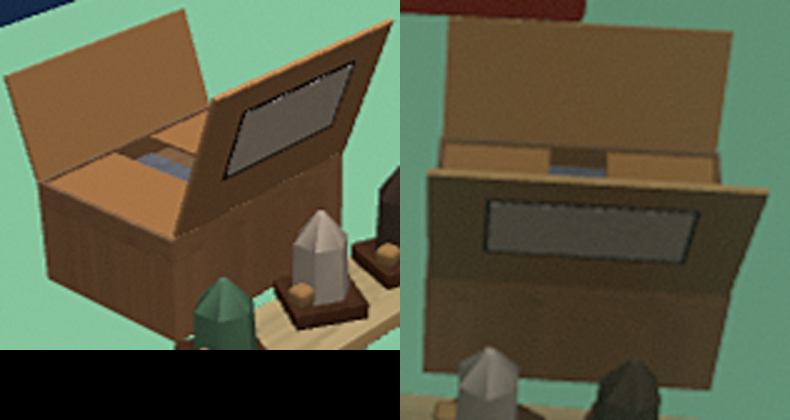

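View pics/prn.png

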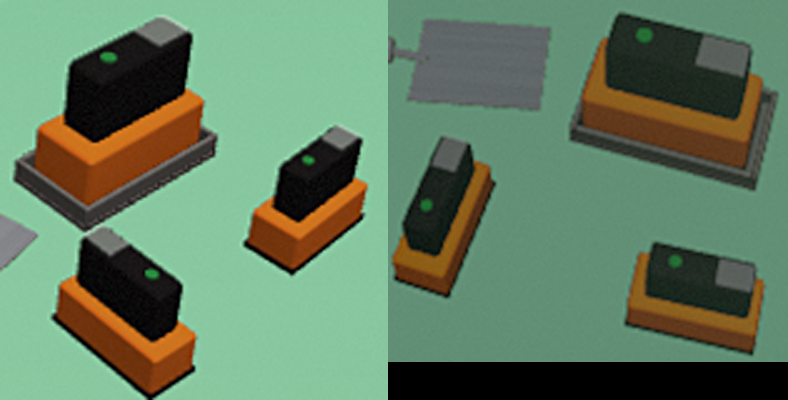

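```bash
cat > h.py <<'E'
from cell import bot
import numpy as np,cv2
def P(n,T=None):
    c=bot.camera_info(n); f=240/np.tan(np.radians(c["vertical_fov"]/2))
    K=np.array([[f,0,c["cx"]],[0,f,c["cy"]],[0,0,1]])
    if n=="wrist":
        M=np.linalg.inv(T@c["hand_eye"])[:3]
    else: M=np.c_[c["R"],c["t"]]
    return K@M
def tri(Pa,a,Pb,b):
    X=cv2.triangulatePoints(Pa,Pb,np.array(a,float).T,np.array(b,float).T); return (X[:3]/X[3]).T
def proj(Pm,X):
    x=Pm@np.r_[np.array(X,float).T,np.ones((1,len(X)))]; return (x[:2]/x[2]).T
def T():
    s=bot.observe(); from scipy.spatial.transform import Rotation as R
    t=np.eye(4); t[:3,:3]=R.from_euler("xyz",s["orientation"]).as_matrix(); t[:3,3]=s["tcp_pos"]; return t
E
python3 - <<'E'
from h import *
np.set_printoptions(precision=1,suppress=True)
S,D=P("scene"),P("side")
def go(names,a,b,oa,ka,ob,kb,off):
    a=np.array(a)/ka+oa; b=(np.array(b)-[off,0])/kb+ob
    X=tri(S,a,D,b)
    for n,x,r in zip(names,X,np.abs(proj(S,X)-a).max(1)): print(n,x,r)
go(["Lh+","Lh-","Le+","Le-","p1","p2","p3","p4","Se+","Se-","Sh+"],
 [(178,238),(342,152),(214,100),(392,20),(243,110),(354,64),(344,130),(225,178),(7,76),(184,10),(42,182)],
 [(428,290),(715,296),(430,172),(768,190),(486,200),(698,210),(686,263),(486,250),(447,17),(732,32),(441,140)],
 [180,115],2.5,[320,90],3,400)
go(["dL","dB","dR","dot","gA","gB","oL","oB","oR"],[(15,170),(85,215),(216,135),(108,57),(66,65),(191,32),(36,127),(88,155),(204,100)],[(573,125),(755,180),(778,92),(644,35),(617,13),(742,70),(602,40),(583,88),(762,80)],[365,245],2.5,[225,310],2.5,388)
for n,a,b in [("smoky",(341,181),(397,210)),("milky",(307,199),(349,206)),("green",(269,226),(291,207)),("rackL",(241,266),(271,236)),]:
    print(n,tri(S,[a],D,[b])[0])
E
```

```text
Lh+ [ 600.3 -118.5   91.1] 1.8106159754072166
Lh- [ 414.8 -116.4   96.4] 0.23994650804988282
Le+ [598.9 -80.2 214.6] 0.4214158205331273
Le- [405.7 -76.5 217.1] 0.15597141023758354
p1 [565.7 -84.  194.1] 0.7420905821849715
p2 [441.  -85.6 190.7] 0.22230754136447217
p3 [439.3 -97.7 133.8] 1.281717761223291
p4 [ 563.6 -106.5  133.4] 0.2781520627996201
Se+ [ 600.5 -300.7  172.1] 0.25540693119435787
Se- [ 404.7 -301.7  170.1] 0.05547383778916526
Sh+ [ 600.6 -271.4   89.7] 0.43897154045782827
dL [631.8 194.7  16.6] 10.952182539888895
dB [ 497.3  167.8 -117.9] 6.0234381538152775
dR [499.5 229.6  25.8] 10.709057674091412
dot [581.9 204.3  99.8] 0.40651298072191366
gA [600.1 185.8  94.7] 0.6193426673769977
gB [521.2 227.2  99.6] 0.696949214810445
oL [610.7 175.   46.2] 0.9786628392131433
oB [619.1 217.6  51.9] 0.16260458655318644
oR [508.6 226.2  51.6] 7.43239617142342
smoky [476.   -9.7 141.8]
milky [559.6 -20.7 134.2]
green [662.6 -16.1 127.4]
rackL [707.1 -30.9  52.6]
```

The dock's printer is the large one: its grip top triangulates to z ≈ 95–99 mm and it sits in the grey tray, while both others are visibly smaller and have no tray. The carton centre is about (503,-195) with yaw near 0. The short flap is at about 1.94 rad and the long flap at about 1.88 rad.

```bash
cat >> h.py <<'E'
from scipy.spatial.transform import Rotation as Ro
def plan(*ts, cmd=None):
    t0=T() if cmd is None else cmd
    for x,y,z,yaw in ts:
        R1=Ro.from_euler("xyz",[np.pi,0,yaw]).as_matrix()
        print((x,y,z,yaw),np.round(np.degrees(Ro.from_matrix(t0[:3,:3].T@R1).as_rotvec()),2),np.round(t0[:3,:3].T@(np.array([x,y,z])-t0[:3,3])/1000,4))
E
python3 -c "
from h import *
plan((240,440,300,2.73),(360,80,310,1.9),(503,-345,300,1.5708))"
```

```text
(240, 440, 300, 2.73) [-0.05 -0.    0.1 ] [-0.0449 -0.0506 -0.0647]
(360, 80, 310, 1.9) [-5.000e-02  2.000e-02  4.766e+01] [-0.2984 -0.333  -0.0745]
(503, -345, 300, 1.5708) [-5.000e-02  3.000e-02  6.652e+01] [-0.5988 -0.6659 -0.0642]
```

```bash
python3 -m creep '[[[0,0,0,-0.045,-0.05,-0.065,0],[0,0,0,-0.045,-0.05,-0.065,0],[-0.05,0,47.7,-0.298,-0.333,-0.075,0],[-0.05,0,47.7,-0.298,-0.333,-0.075,0],[-0.05,0,47.7,-0.298,-0.333,-0.075,0],[-0.05,0,47.7,-0.298,-0.333,-0.075,0],[-0.05,0,47.7,-0.298,-0.333,-0.075,0],[-0.05,0,47.7,-0.298,-0.333,-0.075,0],[-0.05,0,47.7,-0.298,-0.333,-0.075,0],[-0.05,0,66.5,-0.599,-0.666,-0.064,0],[-0.05,0,66.5,-0.599,-0.666,-0.064,0],[-0.05,0,66.5,-0.599,-0.666,-0.064,0],[-0.05,0,66.5,-0.599,-0.666,-0.064,0],[-0.05,0,66.5,-0.599,-0.666,-0.064,0],[-0.05,0,66.5,-0.599,-0.666,-0.064,0],[-0.05,0,66.5,-0.599,-0.666,-0.064,0],[-0.05,0,66.5,-0.599,-0.666,-0.064,0],[-0.05,0,66.5,-0.599,-0.666,-0.064,0],[-0.05,0,66.5,-0.599,-0.666,-0.064,0],[-0.05,0,66.5,-0.599,-0.666,-0.064,0]]]'
python3 -c "
from h import *
plan((503,-345,300,1.5708))"
```

```text
clock: 1.82
tcp_pos: [475.8, -265.6, 300.4]
orientation: [3.141, -0.001, 1.571]
ft_force: [0.7, 1.3, -0.7]
finger_gap: 1.0
finger_force: 0.0
(503, -345, 300, 1.5708) [ 0.02 -0.04 -0.  ] [-0.0794  0.0272  0.0004]
```

```bash
python3 -m creep '[[[0,0,0,-0.06,0.02,0,0],[0,0,0,-0.08,0.02,0,0],[0,0,0,-0.08,0.02,0,0],[0,0,0,-0.08,0.02,0,0],[0,0,0,-0.08,0.02,0,0]]]'
python3 -c "
from h import *
plan((503,-340,152,1.5708),(503,-240,152,1.5708),(503,-213,111,1.5708))"
```

```text
clock: 2.23
tcp_pos: [495.5, -342.9, 300.2]
orientation: [-3.142, -0.001, 1.571]
ft_force: [-0.7, 0.5, -1.0]
finger_gap: 1.0
finger_force: 0.0
(503, -340, 152, 1.5708) [-0.   -0.07  0.01] [0.0027 0.0075 0.1482]
(503, -240, 152, 1.5708) [-0.   -0.07  0.01] [0.1027 0.0075 0.1484]
(503, -213, 111, 1.5708) [-0.   -0.07  0.01] [0.1297 0.0075 0.1894]
```

```bash
python3 -m creep '[[[0,0,0,0,0.007,0.04,0],[0,0,0,0,0.007,0.08,0],[0,0,0,0,0.007,0.12,0],[0,0,0,0,0.007,0.148,0],[0,0,0,0.01,0.007,0.148,0],[0,0,0,0.025,0.007,0.148,0],[0,0,0,0.04,0.007,0.148,0],[0,0,0,0.055,0.007,0.148,0],[0,0,0,0.07,0.007,0.148,0],[0,0,0,0.085,0.007,0.148,0],[0,0,0,0.1,0.007,0.148,0],[0,0,0,0.109,0.007,0.156,0],[0,0,0,0.115,0.007,0.164,0],[0,0,0,0.12,0.007,0.172,0],[0,0,0,0.125,0.007,0.179,0],[0,0,0,0.128,0.007,0.185,0],[0,0,0,0.13,0.007,0.188,0],[0,0,0,0.13,0.007,0.188,0]]]'

```

```text
clock: 3.73
tcp_pos: [502.5, -213.1, 111.8]
orientation: [-3.141, -0.001, 1.571]
ft_force: [-0.2, -0.9, 0.0]
finger_gap: 0.3
finger_force: 0.0
```

```bash
python3 -m creep '[[[0,0,0,0.003,0,0.001,0],[0,0,0,0.003,0,0.002,0],[0,0,0,0.003,0,0.003,0],[0,0,0,0.003,0,0.003,0]]]'; python3 -c "
from h import *
cv2.imwrite('pics/side1.png',cv2.resize(bot.get_image('side')[80:260,250:490,::-1],None,fx=3,fy=3))"
```

```text
clock: 4.07
tcp_pos: [503.0, -210.2, 110.9]
orientation: [3.14, -0.001, 1.571]
ft_force: [-4.0, 3.5, 13.2]
finger_gap: 0.1
finger_force: 6.5
```

View pics/side1.png

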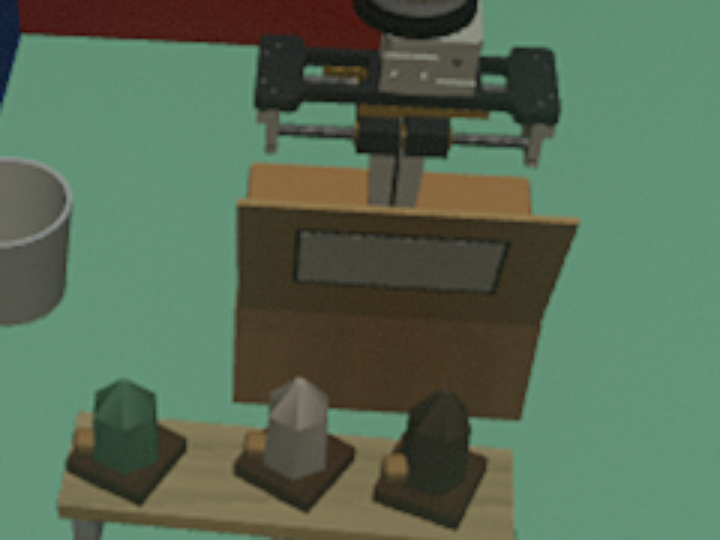

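The picture shows the short flap flat with the fingers pressing on it and the long flap still open. Next I'll go over to the rack side, between the milky and smoky quartz.

```bash
python3 -m creep '[[[0,0,0,0,0,-0.04,0],[0,0,0,0,0,-0.08,0],[0,0,0,0,0,-0.12,0],[0,0,0,0,0,-0.16,0],[0,0,0,0,0,-0.2,0],[0,0,0,0.04,0.012,-0.2,0],[0,0,0,0.08,0.012,-0.2,0],[0,0,0,0.12,0.012,-0.2,0],[0,0,0,0.16,0.012,-0.2,0],[0,0,0,0.175,0.012,-0.2,0],[0,0,0,0.175,0.012,-0.2,0],[0,0,0,0.175,0.012,-0.2,0]]]'
python3 -m creep '[[[0,0,0,0,0,0.04,0],[0,0,0,0,0,0.08,0],[0,0,0,0,0,0.118,0],[0,0,0,0,0,0.118,0],[0,0,0,0,0,0.118,0]]]'
python3 -c "
from h import *
plan((515,-178,192,1.5708),(515,-207,156,1.5708),(515,-217,115.5,1.5708))"
```

```text
clock: 5.12
tcp_pos: [514.6, -35.1, 310.1]
orientation: [3.141, -0.0, 1.573]
ft_force: [0.4, -0.1, 0.4]
finger_gap: 0.6
finger_force: 0.0
clock: 5.53
tcp_pos: [514.3, -36.5, 191.5]
orientation: [-3.139, -0.001, 1.57]
ft_force: [0.7, -0.9, -0.1]
finger_gap: 0.6
finger_force: 0.0
(515, -178, 192, 1.5708) [-0.12 -0.05 -0.06] [-0.1415  0.0008 -0.0006]
(515, -207, 156, 1.5708) [-0.12 -0.05 -0.06] [-0.1706  0.001   0.0354]
(515, -217, 115.5, 1.5708) [-0.12 -0.05 -0.06] [-0.1806  0.0011  0.0759]
```

```bash
python3 -m creep '[[[0,0,0,-0.02,0,0,0],[0,0,0,-0.04,0,0,0],[0,0,0,-0.055,0,0,0],[0,0,0,-0.07,0,0,0],[0,0,0,-0.085,0,0,0],[0,0,0,-0.1,0,0,0],[0,0,0,-0.115,0,0,0],[0,0,0,-0.13,0,0,0],[0,0,0,-0.141,0,0,0],[0,0,0,-0.15,0,0.01,0],[0,0,0,-0.159,0,0.021,0],[0,0,0,-0.168,0,0.033,0],[0,0,0,-0.173,0,0.043,0],[0,0,0,-0.177,0,0.053,0],[0,0,0,-0.18,0,0.062,0],[0,0,0,-0.181,0,0.07,0],[0,0,0,-0.181,0,0.075,0],[0,0,0,-0.181,0,0.077,0],[0,0,0,-0.181,0,0.077,0]]]'
```

```text
clock: 7.12
tcp_pos: [514.7, -216.2, 115.5]
orientation: [-3.142, -0.0, 1.572]
ft_force: [-6.2, 0.8, 10.4]
finger_gap: 0.3
finger_force: 5.4
```

```bash
python3 -m creep '[[[0,0,0,0,0,-0.04,0],[0,0,0,0,0,-0.08,0],[0,0,0,0,0,-0.12,0],[0,0,0,0.02,0,-0.16,0.5],[0,0,0,0.045,-0.01,-0.205,0.5],[0,0,0,0.045,-0.01,-0.205,1],[0,0,0,0.045,-0.01,-0.205,1],[0,0,0,0.045,-0.01,-0.205,1],[0,0,0,0.045,-0.01,-0.205,1]]]'
python3 -c "
from h import *
t=T();np.save('tA.npy',t);print(t[:3,3]);cv2.imwrite('pics/wA.png',bot.get_image('wrist')[:,:,::-1])
cv2.imwrite('pics/sideA.png',bot.get_image('side')[:,:,::-1])
plan((560,231,320,1.5708))"
```

```text
clock: 7.87
tcp_pos: [504.3, -171.6, 317.9]
orientation: [-3.14, -0.001, 1.571]
ft_force: [0.0, -0.5, -0.3]
finger_gap: 36.2
finger_force: 0.0
[ 504.32918638 -171.55467913  317.86407775]
(560, 231, 320, 1.5708) [-0.12 -0.09 -0.01] [ 0.4027  0.0556 -0.0016]
```

View pics/wA.png

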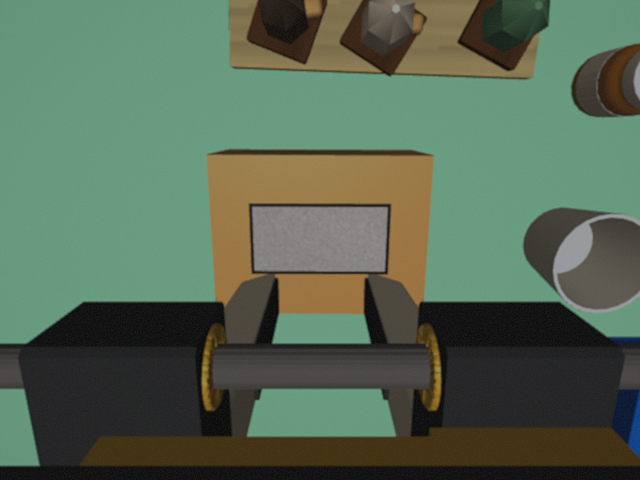

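The long flap is closed. Its panel corners in the wrist view are (250,204), (390,205), (388,273) and (252,272), and all specimens are standing.

```bash
cat >> h.py <<'E'
def ray(Pm,uv,z):
    out=[]
    for p in uv:
        A=Pm[:,[0,1]];b=-(Pm[:,2]*z+Pm[:,3])
        M=np.c_[A,-np.r_[p,1.]]
        out.append(np.linalg.solve(M,b)[:2])
    return np.array(out)
E
python3 - <<'E'
from h import *
t=np.load('tA.npy');W=P("wrist",t)
c=ray(W,[(250,204),(390,205),(388,273),(252,272)],99.)
print(c,c.mean(0)); d=c[1]-c[0]+c[2]-c[3];print(np.arctan2(d[1],d[0]),np.linalg.norm(d)/2,np.linalg.norm(c[3]-c[0]))
g=cv2.cvtColor(cv2.imread('pics/sideA.png'),6);D=P("side")
print(proj(D,np.c_[c,[99]*4]))
cv2.imwrite('pics/sA.png',cv2.resize(cv2.imread('pics/sideA.png')[100:240,300:460],None,fx=3,fy=3))
E
python3 -m creep '[[[0,0,0,0.04,0.005,0,1],[0,0,0,0.08,0.01,0,1],[0,0,0,0.12,0.015,0,1],[0,0,0,0.16,0.02,0,1],[0,0,0,0.2,0.025,0,1],[0,0,0,0.24,0.03,0,1],[0,0,0,0.28,0.035,0,1],[0,0,0,0.32,0.04,0,1],[0,0,0,0.36,0.05,0,1],[0,0,0,0.40,0.055,0,1],[0,0,0,0.40,0.055,0,1],[0,0,0,0.40,0.055,0,1],[0,0,0,0.40,0.055,0,1],[0,0,0,0.40,0.055,0,1]]]'
python3 -c "
from h import *
t=T();np.save('tB.npy',t);print(t[:3,3]);cv2.imwrite('pics/wB.png',bot.get_image('wrist')[:,:,::-1])"
python3 -m creep '[[[0,0,0,0.02,0.04,0,1],[0,0,0,0.02,0.07,0,1],[0,0,0,0.02,0.07,0,1],[0,0,0,0.02,0.07,0,1],[0,0,0,0.02,0.07,0,1]]]'
python3 -c "
from h import *
t=T();np.save('tC.npy',t);print(t[:3,3]);cv2.imwrite('pics/wC.png',bot.get_image('wrist')[:,:,::-1])
a=cv2.imread('pics/wB.png')[100:340,220:420];b=cv2.imread('pics/wC.png')[100:340,120:320]
cv2.imwrite('pics/BC.png',cv2.resize(np.hstack([a,b]),None,fx=2,fy=2,interpolation=cv2.INTER_CUBIC))"
```

```text
[[ 440.31532271 -170.05127715]
 [ 564.39272121 -170.92663424]
 [ 565.12835413 -234.62687245]
 [ 439.480769   -233.7209264 ]] [ 502.32929176 -202.33142756]
-0.007132938430835339 124.86566830737253 63.67511849707046
[[410.85553023 168.14588614]
 [348.74256683 164.37001219]
 [349.64311585 144.32572894]
 [410.13663201 147.88115936]]
clock: 9.13
tcp_pos: [559.6, 227.3, 319.4]
orientation: [-3.141, 0.0, 1.57]
ft_force: [-0.5, 0.3, 0.4]
finger_gap: 92.7
finger_force: 0.0
[559.63724183 227.33877174 319.41324151]
clock: 9.6
tcp_pos: [629.3, 247.7, 320.0]
orientation: [3.141, -0.0, 1.57]
ft_force: [0.6, 0.4, 0.2]
finger_gap: 93.0
finger_force: 0.0
[629.25988854 247.67765132 319.95731369]
```

View pics/BC.png

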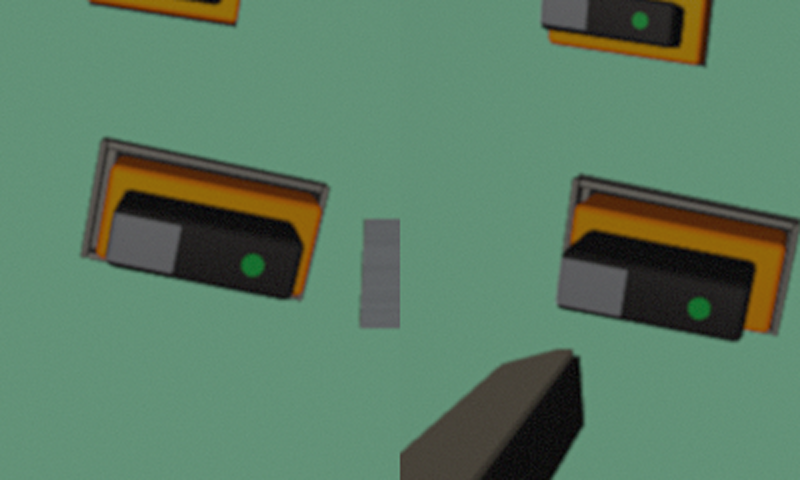

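```bash
python3 - <<'E'
from h import *
np.set_printoptions(precision=1,suppress=True)
B,C=P("wrist",np.load('tB.npy')),P("wrist",np.load('tC.npy'))
S,D=P("scene"),P("side")
b=np.array([(253,265),(113,211),(181,224),(172,275),(107,263),(302,245),(292,298)])/2+[220,100]
c=(np.array([(699,309),(562,257),(628,268),(622,317),(557,305),(752,265),(740,340)])-[400,0])/2+[120,100]
print("dot,patch TL TR BR BL, topTR,BR\n",tri(B,b,C,c))
for z in(95,):
  print(ray(B,b,z));print(ray(C,c,z))
# panel centroid in scene & side
for n,Pm in(("scene",S),("side",D)):
    im=bot.get_image(n)[:,:,::-1].copy();cv2.imwrite(f"pics/{n}B.png",im)
    hsv=cv2.cvtColor(im,40);p=proj(Pm,[[502.3,-198,99]])[0];print(n,"pred",p)
    m=((hsv[:,:,1]<60)&(hsv[:,:,2]>70)).astype(np.uint8)
    k,l,st,ce=cv2.connectedComponentsWithStats(m)
    for i in range(1,k):
        if st[i,4]>200 and np.hypot(*(ce[i]-p))<40: print(st[i],ce[i],ray(Pm,[ce[i]],99.))
E
```

```text
dot,patch TL TR BR BL, topTR,BR
 [[581.7 203.  103.1]
 [519.  226.   96. ]
 [549.5 220.9  98.3]
 [545.1 196.9  96.6]
 [515.6 202.9  97.3]
 [605.3 212.5  80.8]
 [599.8 186.8 100. ]]
[[582.2 201.1]
 [518.8 226.2]
 [549.4 220.2]
 [545.1 196.4]
 [515.4 202.1]
 [604.3 210.4]
 [600.4 185.3]]
[[580.7 200.4]
 [518.9 225.3]
 [548.7 220.1]
 [544.7 196.5]
 [514.9 202.4]
 [605.6 221.4]
 [599.4 185.2]]
scene pred [258.2 177.9]
[225 164  63  29 827] [256.  177.6] [[ 504.2 -202.5]]
side pred [379.8 157.4]
[ 350  146   60   23 1184] [379.6 157. ] [[ 502.5 -199. ]]
```

```bash
python3 - <<'E'
from h import *
np.set_printoptions(precision=1,suppress=True)
W=P("wrist",np.load('tA.npy'))
im=cv2.imread('pics/wA.png');h=cv2.cvtColor(im,40).astype(int)
for u in (225,320,410):
    print(u,[(v,*h[v,u]) for v in range(147,160)])
for u in (310,340): print(u,[(v,*h[v,u]) for v in range(306,318)])
print(ray(W,[(208,155),(320,155),(432,155)],98.5),ray(W,[(320,313)],98.5))
# panel mask centroid/minrect
m=((h[:,:,1]<60)&(h[:,:,2]>70)).astype(np.uint8)
k,l,st,ce=cv2.connectedComponentsWithStats(m)
i=l[240,320];r=cv2.boxPoints(cv2.minAreaRect(np.argwhere(l==i)[:,::-1].astype(np.float32)));print(st[i],r)
S,D=P("scene"),P("side")
A=[];o=[]
for Pm,p in((S,(256,177.6)),(D,(379.6,157)),(W,(320,238.3))):
    for j in(0,1):
        q=p[j]*Pm[2]-Pm[j];q/=np.linalg.norm(q[:3]);A.append(q[:3]);o.append(-q[3])
print(np.linalg.lstsq(np.array(A),np.array(o),rcond=None)[0])
# grip fit
E
```

```text
225 [(147, np.int64(73), np.int64(84), np.int64(157)), (148, np.int64(73), np.int64(79), np.int64(155)), (149, np.int64(69), np.int64(71), np.int64(130)), (150, np.int64(47), np.int64(48), np.int64(85)), (151, np.int64(14), np.int64(121), np.int64(61)), (152, np.int64(14), np.int64(141), np.int64(58)), (153, np.int64(15), np.int64(129), np.int64(65)), (154, np.int64(17), np.int64(133), np.int64(96)), (155, np.int64(20), np.int64(126), np.int64(138)), (156, np.int64(20), np.int64(125), np.int64(155)), (157, np.int64(20), np.int64(125), np.int64(157)), (158, np.int64(20), np.int64(127), np.int64(154)), (159, np.int64(21), np.int64(127), np.int64(153))]
320 [(147, np.int64(74), np.int64(82), np.int64(159)), (148, np.int64(73), np.int64(82), np.int64(155)), (149, np.int64(69), np.int64(68), np.int64(120)), (150, np.int64(30), np.int64(56), np.int64(64)), (151, np.int64(15), np.int64(145), np.int64(58)), (152, np.int64(14), np.int64(137), np.int64(56)), (153, np.int64(12), np.int64(136), np.int64(60)), (154, np.int64(19), np.int64(131), np.int64(82)), (155, np.int64(20), np.int64(123), np
[... 1573 characters left out ...]
(146), np.int64(155)), (308, np.int64(16), np.int64(144), np.int64(158)), (309, np.int64(17), np.int64(153), np.int64(155)), (310, np.int64(17), np.int64(149), np.int64(156)), (311, np.int64(16), np.int64(152), np.int64(156)), (312, np.int64(17), np.int64(146), np.int64(155)), (313, np.int64(25), np.int64(91), np.int64(140)), (314, np.int64(59), np.int64(52), np.int64(148)), (315, np.int64(73), np.int64(85), np.int64(156)), (316, np.int64(75), np.int64(86), np.int64(158)), (317, np.int64(74), np.int64(83), np.int64(157))]
[[ 405.8 -127.3]
 [ 502.4 -127.3]
 [ 598.9 -127.3]] [[ 502.3 -275. ]]
[ 252  206  136   66 8757] [[252. 271.]
 [252. 206.]
 [387. 206.]
 [387. 271.]]
[ 502.6 -202.4   97.4]
```

```bash
python3 -c "
from h import *
plan((559.6,205.5,220,2.947))"
```

```text
(559.6, 205.5, 220, 2.947) [ 9.000e-02  2.000e-02 -7.884e+01] [-0.0428 -0.0695  0.1006]
```

```bash
python3 -m creep '[[[0,0,-78.9,-0.043,-0.07,0.05,1],[0,0,-78.9,-0.043,-0.07,0.05,1],[0,0,-78.9,-0.043,-0.07,0.05,1],[0,0,-78.9,-0.043,-0.07,0.05,1],[0,0,-78.9,-0.043,-0.07,0.05,1],[0,0,-78.9,-0.043,-0.07,0.05,1],[0,0,-78.9,-0.043,-0.07,0.1,1],[0,0,-78.9,-0.043,-0.07,0.1,1],[0,0,-78.9,-0.043,-0.07,0.1,1],[0,0,-78.9,-0.043,-0.07,0.1,1],[0,0,-78.9,-0.043,-0.07,0.1,1],[0,0,-78.9,-0.043,-0.07,0.1,1],[0,0,-78.9,-0.043,-0.07,0.1,1],[0,0,-78.9,-0.043,-0.07,0.1,1]]]'
python3 -c "
from h import *
plan((559.6,205.5,130,2.947),(559.6,205.5,74,2.947))
t=T();np.save('tE.npy',t);cv2.imwrite('pics/wE.png',bot.get_image('wrist')[:,:,::-1])"
```

```text
clock: 10.92
tcp_pos: [559.4, 205.6, 220.4]
orientation: [3.141, 0.001, 2.944]
ft_force: [-0.5, 0.1, 0.2]
finger_gap: 92.8
finger_force: 0.0
(559.6, 205.5, 130, 2.947) [ 0.05  0.06 -0.17] [-0.0001 -0.0002  0.0904]
(559.6, 205.5, 74, 2.947) [ 0.05  0.06 -0.17] [-1.000e-04 -2.000e-04  1.464e-01]
```

View pics/wE.png

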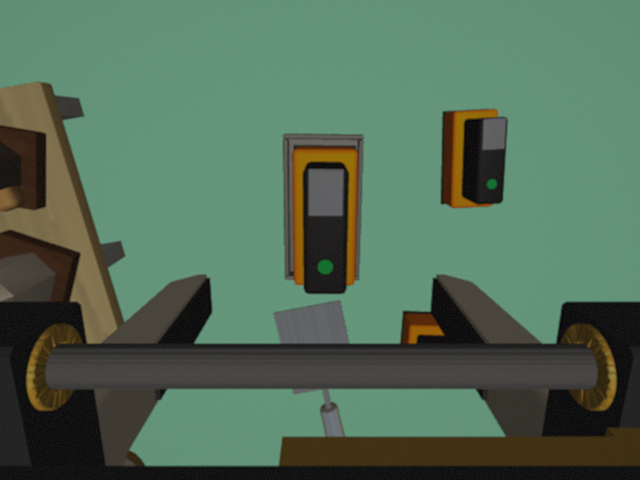

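The picture shows the printer square between the jaws, grip at (326,228), with small printers off to the right at (475,158) and (425,325). I'll narrow the jaws to clear them, descend and grip.

```bash
python3 -m creep '[[[0,0,-0.2,0,0,0.02,0.62],[0,0,-0.2,0,0,0.04,0.62],[0,0,-0.2,0,0,0.06,0.62],[0,0,-0.2,0,0,0.075,0.62],[0,0,-0.2,0,0,0.085,0.62],[0,0,-0.2,0,0,0.095,0.62],[0,0,-0.2,0,0,0.105,0.62],[0,0,-0.2,0,0,0.115,0.62],[0,0,-0.2,0,0,0.125,0.62],[0,0,-0.2,0,0,0.135,0.62],[0,0,-0.2,0,0,0.144,0.62],[0,0,-0.2,0,0,0.144,0.62],[0,0,-0.2,0,0,0.144,0.62]]]'
python3 -m creep '[[[0,0,0,0,0,0,0.3],[0,0,0,0,0,0,0.2],[0,0,0,0,0,0,0.1],[0,0,0,0,0,0,0],[0,0,0,0,0,0,0],[0,0,0,0,0,0,0],[0,0,0,0,0,0,0],[0,0,0,0,0,0,0],[0,0,0,0,0,0,0],[0,0,0,0,0,0,0]]]'
```

```text
clock: 12.05
tcp_pos: [559.6, 205.7, 75.6]
orientation: [3.141, -0.0, 2.952]
ft_force: [0.3, 0.8, 1.7]
finger_gap: 57.5
finger_force: 0.0
clock: 12.88
tcp_pos: [559.9, 205.8, 76.2]
orientation: [3.141, 0.001, 2.952]
ft_force: [0.2, 1.8, 2.9]
finger_gap: 30.0
finger_force: 30.0
```

```bash
python3 -m creep '[[[0,0,0,0,0,-0.005,0],[0,0,0,0,0,-0.015,0],[0,0,0,0,0,-0.03,0],[0,0,0,0,0,-0.045,0],[0,0,0,0,0,-0.06,0],[0,0,0,0,0,-0.08,0],[0,0,0,0,0,-0.1,0],[0,0,0,0,0,-0.12,0],[0,0,0,0,0,-0.14,0],[0,0,0,0,0,-0.16,0],[0,0,0,0,0,-0.175,0],[0,0,0,0,0,-0.185,0],[0,0,0,0,0,-0.19,0],[0,0,0,0,0,-0.19,0],[0,0,0,0,0,-0.19,0],[0,0,0,0,0,-0.19,0]]]'
python3 -c "
from h import *
t=T();np.save('tF.npy',t)
for n in ('scene','side','wrist'): cv2.imwrite(f'pics/{n}F.png',bot.get_image(n)[:,:,::-1])
D=P('side');S=P('scene');o=t[:3,3]
print(proj(D,[o]),proj(S,[o]))
a,b=[cv2.imread(f'pics/{n}F.png') for n in('scene','side')]
pa=proj(S,[o-[0,0,40]])[0].astype(int);pb=proj(D,[o-[0,0,40]])[0].astype(int)
c=lambda im,p:cv2.resize(im[max(p[1]-75,0):max(p[1]-75,0)+150,p[0]-65:p[0]+65],None,fx=3,fy=3,interpolation=cv2.INTER_CUBIC)
print(pa,pb);cv2.imwrite('pics/F.png',np.hstack([c(a,pa),c(b,pb)]))
plan((502.5,-201.8,272,3.137))"
```

```text
clock: 14.22
tcp_pos: [559.1, 205.5, 264.9]
orientation: [-3.141, -0.001, 2.952]
ft_force: [-0.2, -0.1, -3.8]
finger_gap: 29.7
finger_force: 30.0
[[347.09679031 257.05843686]] [[428.31758451 167.36875215]]
[425 192] [345 275]
(502.5, -201.8, 272, 3.137) [ -0.    -0.04 -10.62] [-0.0211 -0.4108 -0.0068]
```

View pics/F.png

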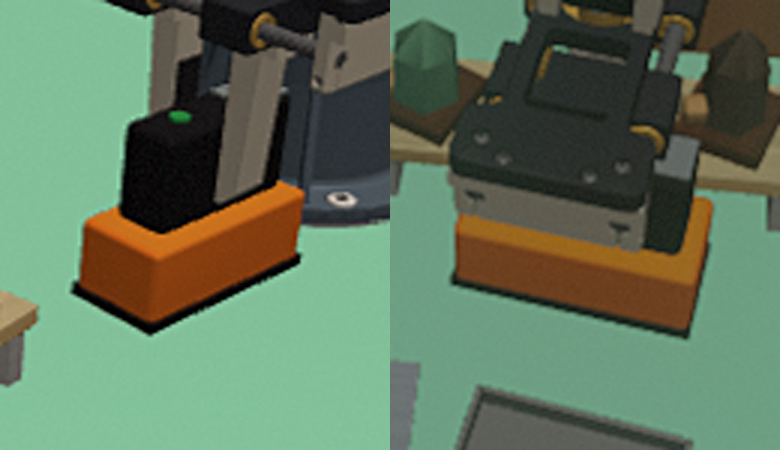

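```bash
python3 - <<'E'
from h import *
np.set_printoptions(precision=4,suppress=True)
a=np.array([(150,333),(300,260)])/3+[360,117]
b=(np.array([(454,282),(688,333)])-[390,0])/3+[280,200]
X=tri(P("scene"),a,P("side"),b);print(X)
t=np.load('tF.npy')
loc=(X-t[:3,3])@t[:3,:3];print("in tool",loc)
E
```

```text
[[618.9596 219.4626 195.4778]
 [511.0056 240.9949 198.0284]]
in tool [[-56.1742  25.052   69.3215]
 [ 53.9062  25.8172  66.8891]]
```

```bash
python3 -m creep '[[[0,0,0,0,-0.01,-0.01,0],[0,0,-0.5,-0.001,-0.03,-0.015,0],[0,0,-1.2,-0.002,-0.055,-0.015,0],[0,0,-2,-0.004,-0.08,-0.015,0],[0,0,-2.8,-0.006,-0.11,-0.015,0],[0,0,-3.6,-0.008,-0.14,-0.015,0],[0,0,-4.4,-0.009,-0.17,-0.015,0],[0,0,-5.2,-0.01,-0.2,-0.015,0],[0,0,-6,-0.012,-0.23,-0.015,0],[0,0,-6.8,-0.014,-0.26,-0.015,0],[0,0,-7.6,-0.015,-0.29,-0.015,0],[0,0,-8.4,-0.017,-0.32,-0.015,0],[0,0,-9.2,-0.018,-0.345,-0.015,0],[0,0,-9.8,-0.019,-0.37,-0.01,0],[0,0,-10.3,-0.02,-0.39,-0.008,0],[0,0,-10.6,-0.02,-0.402,-0.007,0],[0,0,-10.6,-0.02,-0.409,-0.007,0],[0,0,-10.6,-0.02,-0.411,-0.007,0],[0,0,-10.6,-0.02,-0.411,-0.007,0],[0,0,-10.6,-0.02,-0.411,-0.007,0]]]'
python3 -c "
from h import *
plan((501.4,-202.2,215,3.137),(501.4,-202.2,181,3.137))"
```

```text
clock: 16.03
tcp_pos: [501.7, -201.2, 273.1]
orientation: [3.141, 0.001, 3.137]
ft_force: [0.2, 0.9, -3.4]
finger_gap: 29.8
finger_force: 30.0
(501.4, -202.2, 215, 3.137) [ 0.03  0.06 -0.  ] [ 0.0003 -0.001   0.0581]
(501.4, -202.2, 181, 3.137) [ 0.03  0.06 -0.  ] [ 0.0004 -0.001   0.0921]
```

```bash
python3 -m creep '[[[0,0,0,0,-0.001,0.015,0],[0,0,0,0,-0.001,0.03,0],[0,0,0,0,-0.001,0.045,0],[0,0,0,0,-0.001,0.058,0],[0,0,0,0,-0.001,0.068,0],[0,0,0,0,-0.001,0.076,0],[0,0,0,0,-0.001,0.081,0],[0,0,0,0,-0.001,0.083,0],[0,0,0,0,-0.001,0.083,0],[0,0,0,0,-0.001,0.083,0],[0,0,0,0,-0.001,0.083,0]]]'
python3 -c "
from h import *
for n in ('scene','side'): cv2.imwrite(f'pics/{n}G.png',bot.get_image(n)[:,:,::-1])
a=cv2.imread('pics/sceneG.png')[110:250,190:350];b=cv2.imread('pics/sideG.png')[90:230,315:455]
a=cv2.resize(a,None,fx=2.6,fy=2.6,interpolation=2);b=cv2.resize(b,None,fx=2.6,fy=2.6,interpolation=2)
cv2.imwrite('pics/G.png',np.hstack([a,b]));print(a.shape)"
```

```text
clock: 16.95
tcp_pos: [502.0, -202.9, 190.3]
orientation: [-3.142, 0.002, 3.137]
ft_force: [0.6, -0.9, -3.6]
finger_gap: 29.3
finger_force: 30.0
(364, 416, 3)
```

View pics/G.png

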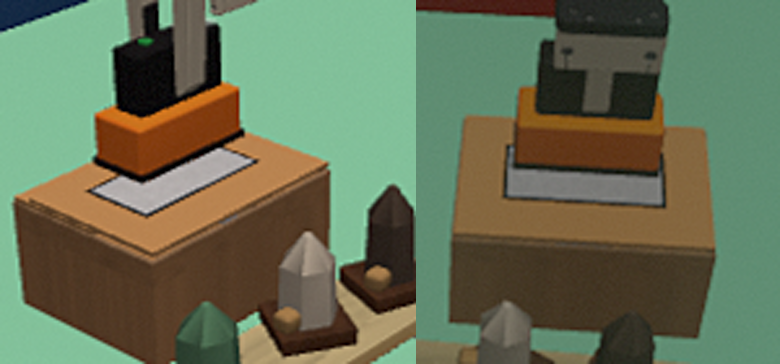

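```bash
python3 - <<'E'
from h import *
np.set_printoptions(precision=1,suppress=True)
S=P("scene");D=P("side")
a=np.array([(144,180),(243,133),(148,214),(256,161)])/2.6+[190,110]
b=(np.array([(514,165),(661,173),(505,199),(665,207)])-[416,0])/2.6+[315,90]
X=tri(S,a,D,b);print(X)
print("printer",X[:2].mean(0)-[0,25,0],"panel",X[2:].mean(0)-[0,32,0])
E
```

```text
[[ 558.  -176.6  123.4]
 [ 446.3 -179.1  121.6]
 [ 563.4 -167.7   99.1]
 [ 440.3 -170.5   97. ]]
printer [ 502.1 -202.9  122.5] panel [ 501.9 -201.1   98.1]
```

The printer base is centred over the panel to within 2 mm and about 23 mm above it. I'll go down the last 11 mm and shift +1 mm in y.

```bash
python3 -m creep '[[[0,0,0,0,0.001,0.003,0],[0,0,0,0,0.001,0.006,0],[0,0,0,0,0.001,0.008,0],[0,0,0,0,0.001,0.01,0],[0,0,0,0,0.001,0.011,0],[0,0,0,0,0.001,0.011,0],[0,0,0,0,0.001,0.011,0],[0,0,0,0,0.001,0.011,0],[0,0,0,0,0.001,0.011,0],[0,0,0,0,0.001,0.011,0],[0,0,0,0,0.001,0.011,0],[0,0,0,0,0.001,0.011,0]]]'
python3 -c "
from h import *
for n in ('scene','side'): cv2.imwrite(f'pics/{n}H.png',bot.get_image(n)[:,:,::-1])
a=cv2.imread('pics/sceneH.png')[110:250,190:350];b=cv2.imread('pics/sideH.png')[90:230,315:455]
a=cv2.resize(a,None,fx=2.6,fy=2.6,interpolation=2);b=cv2.resize(b,None,fx=2.6,fy=2.6,interpolation=2)
cv2.imwrite('pics/H.png',np.hstack([a,b]))"
```

```text
clock: 18.05
tcp_pos: [501.7, -201.7, 178.8]
orientation: [3.141, 0.001, 3.137]
ft_force: [-0.1, 0.8, -3.0]
finger_gap: 29.7
finger_force: 30.0
```

View pics/H.png

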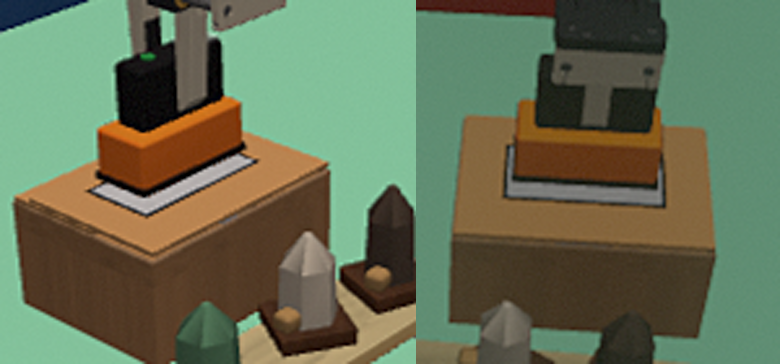

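The printer hovers level above the panel, its base corners at (145,196) in the scene crop and (515,179) in the side crop. A clear gap remains and the force reading shows only the printer's weight. I'm handing in.

```bash
python3 -c "
from cell import bot
print(bot.job_done())"
```

```text
the job is handed in; nothing more can be done
None
```

The carton is closed, short flap first and then the long one. I handed the job in at about 18 s with the printer held level and still about 1 cm above the white panel and centred on it to within about 2 mm by camera; no verdict came back.

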